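# Clear the coin lock bench

### The job

The coin lock has been tested, so clear the bench: put both steel tokens in the blue cup and then set the cover on it, seated and level; return every lock core on the bench to the bay labelled in its own colour, lying flat on the bay's floor; and press the coin lock's red lever down until it catches and stays down by itself. Leave the copper key, the spray can and the screwdriver alone.

Things in the scene. Friction and masses are not known exactly. Their poses are not given: they have to be found in the camera images.
- core_red: loose lock core: aluminium block 50 (x) by 26 (y) by 30 (z) mm, top third painted red, 150 g; origin at the middle of the block, x along its 50 mm length, z up out of the painted top; starts flat on the bench, long side within 0.7 rad of world x. May be absent (None).
- core_yellow: loose lock core: aluminium block 50 (x) by 26 (y) by 30 (z) mm, top third painted yellow, 150 g; origin at the middle of the block, x along its 50 mm length, z up out of the painted top; starts flat on the bench, long side within 0.7 rad of world x. May be absent (None).
- core_green: loose lock core: aluminium block 50 (x) by 26 (y) by 30 (z) mm, top third painted green, 150 g; origin at the middle of the block, x along its 50 mm length, z up out of the painted top; starts flat on the bench, long side within 0.7 rad of world x. May be absent (None).
- core_white: loose lock core: aluminium block 50 (x) by 26 (y) by 30 (z) mm, top third painted white, 150 g; origin at the middle of the block, x along its 50 mm length, z up out of the painted top; starts flat on the bench, long side within 0.7 rad of world x. May be absent (None).
- bay_red: fixed open storage bay with red label tabs at both ends and a red floor: black tray 68 (x) by 44 (y) mm outside, 62 by 38 mm inside, walls 3 mm thick and 10 mm high, inner floor 3 mm above its underside; origin at the centre of its underside (on a 12 mm thick steel rack plate), x along the bay's length, z up. The four bays stand side by side, 64 mm apart along y, in any order.
- bay_yellow: fixed open storage bay with yellow label tabs at both ends and a yellow floor: black tray 68 (x) by 44 (y) mm outside, 62 by 38 mm inside, walls 3 mm thick and 10 mm high, inner floor 3 mm above its underside; origin at the centre of its underside (on a 12 mm thick steel rack plate), x along the bay's length, z up. The four bays stand side by side, 64 mm apart along y, in any order.
- bay_green: fixed open storage bay with green label tabs at both ends and a green floor: black tray 68 (x) by 44 (y) mm outside, 62 by 38 mm inside, walls 3 mm thick and 10 mm high, inner floor 3 mm above its underside; origin at the centre of its underside (on a 12 mm thick steel rack plate), x along the bay's length, z up. The four bays stand side by side, 64 mm apart along y, in any order.
- bay_white: fixed open storage bay with white label tabs at both ends and a white floor: black tray 68 (x) by 44 (y) mm outside, 62 by 38 mm inside, walls 3 mm thick and 10 mm high, inner floor 3 mm above its underside; origin at the centre of its underside (on a 12 mm thick steel rack plate), x along the bay's length, z up. The four bays stand side by side, 64 mm apart along y, in any order.
- token1: loose steel token, a plain disc 28 mm in diameter and 6 mm thick, 28 g; origin at the centre of one face (the underside at the start), z along its axis; the two tokens are alike
- token2: loose steel token, a plain disc 28 mm in diameter and 6 mm thick, 28 g; origin at the centre of one face (the underside at the start), z along its axis; the two tokens are alike
- cup: blue enamel coin cup, fixed: open round cup 80 mm across the rim (72 mm inside it), 68 mm at the foot (60 mm inside), 50 mm high, wall 4 mm, floor 5 mm thick, on a 96 mm steel foot ring 4 mm high; origin at the centre of its underside, z up
- cup_rim (a point): centre of the cup's mouth, 50 mm above the bench
- cover: loose cover for the cup, 120 g: blue disc 92 mm in diameter and 5 mm thick, below it a dark boss 60 mm in diameter and 6 mm deep that drops into the mouth, above it a black knob 20 mm in diameter and 26 mm tall; origin at the centre of the boss's underside, z up through the knob (disc from 6 to 11 mm, knob from 11 to 37 mm); seated, the origin is 44 mm above the cup's underside
- lock: coin lock housing, fixed: grey box 130 (x) by 80 (y) by 50 (z) mm; origin at the centre of its underside, z up; its front faces -x. A brass plunger slide on a rail lies along its +y side (from y = 40 to 62 mm, 98 mm high); two steel cheeks 103 mm high at x = 27 to 63 mm, y = +-27 mm carry the lever's pivot at x = 45, z = 90 mm
- lever (a joint): angle of the coin lock's lever in rad: 0 = up (sprung up), 0.5 = fully down on its stop. About 8 N on the pad presses it; the spring returns it from less than about 0.40, the catch holds it beyond that
- lever_pad (a point): centre of the top of the red pad, 32 (x) by 34 (y) by 12 mm, at the free end of the lever, 100 mm from the pivot towards the lock's front (-x); about 121 mm above the bench when up, 71 mm when fully down
- key: bystander: copper key 62 mm long, 4 mm thick, lying flat; origin at its middle on the underside
- spray: bystander: green spray can 52 mm in diameter, 150 mm tall, standing; origin at the centre of its underside
- driver: bystander: screwdriver 170 mm long, lying; origin at its middle on the underside

How it is judged:
On the way, in this order (a step that is already met when the one before it is completed fails the run):
1. both tokens are in the cup (horizontal distance between each of token1, token2 and cup below 0.035 m and z of each of token1, token2 in the frame of cup below 0.042 m), for 0.2 s.
2. the cover is seated level on the cup, over the tokens (all of step 1 and horizontal distance between cover and cup below 0.008 m and angle between cover's own z axis and vertical below 0.05 rad and z of cover in the frame of cup between 0.04 and 0.0475 m), for 0.2 s.
At the end, for the whole second after the job is handed in: Tokens in the cup; cover seated on the rim (within 8 mm, tilt under 0.05 rad, height within 4 mm); every core present at rest flat on the floor of its own bay (within 8.5 mm each way, aligned within 0.2 rad, either way round); lever stays down (over 0.44 rad) (all of step 2 and linear speed of each of cover, core_red, core_yellow, core_green, core_white below 0.02 m/s and x of core_red in the frame of bay_red between -0.0085 and 0.0085 m and y of core_red in the frame of bay_red between -0.0085 and 0.0085 m and z of core_red in the frame of bay_red between 0.012 and 0.0225 m and angle between the x axis of core_red and the x axis of bay_red, either way round below 0.2 rad and x of core_yellow in the frame of bay_yellow between -0.0085 and 0.0085 m and y of core_yellow in the frame of bay_yellow between -0.0085 and 0.0085 m and z of core_yellow in the frame of bay_yellow between 0.012 and 0.0225 m and angle between the x axis of core_yellow and the x axis of bay_yellow, either way round below 0.2 rad and x of core_green in the frame of bay_green between -0.0085 and 0.0085 m and y of core_green in the frame of bay_green between -0.0085 and 0.0085 m and z of core_green in the frame of bay_green between 0.012 and 0.0225 m and angle between the x axis of core_green and the x axis of bay_green, either way round below 0.2 rad and x of core_white in the frame of bay_white between -0.0085 and 0.0085 m and y of core_white in the frame of bay_white between -0.0085 and 0.0085 m and z of core_white in the frame of bay_white between 0.012 and 0.0225 m and angle between the x axis of core_white and the x axis of bay_white, either way round below 0.2 rad and value of joint lever above 0.44 rad); the robot touches nothing.
It fails at once if the copper key is moved by more than 3 cm (distance of key from where it was at the start of the episode above 0.03 m).
It fails at once if the spray can is moved by more than 3 cm (distance of spray from where it was at the start of the episode above 0.03 m).
It fails at once if the screwdriver is moved by more than 3 cm (distance of driver from where it was at the start of the episode above 0.03 m).
Of core_red, core_yellow, core_green, core_white only 2 to 4 are there at a start; the rules pass over those that are not, and their reading is None.
At some moment in a run one of core_red, core_yellow, core_green, core_white, token1, token2 may be knocked a few centimetres aside while the robot is not near it.
Once in a run the grip may slacken for a moment while it holds something.
It also fails if it takes over 210 s, if anything falls off the work surface, if the arm or the gripper's body presses on something with over 40 N, if the wrist force passes 120 N, or if a joint passes its speed limit or range.

### The arm

A 6-joint arm with a two-finger parallel gripper is mounted at the origin on the work surface. World frame = base frame: x ahead of the robot, y to its left, z up, the work surface at z = 0. Lengths are in m, angles in rad, forces in N, time in s.
With the tool pointing down it reaches from about 0.3 to 0.775 m from the base axis. Payload 14.6 kg.
Tool frame: the origin (TCP) lies on the centre line of the jaws, within the pads' length; the fingertips stand 19 mm ahead of it and the grasp point (between the pads) is the TCP; z points along the fingers, y is the line along which they close (so a half turn about z gives the same grasp; the last joint's range is limited). The gripper opens to 94 mm and grips with 3 to 60 N. Pads are 16 mm wide; open, the fingers measure 119 mm over their backs; the gripper's body (75 mm by 177 mm) begins 78 mm behind the grasp point.
Start: joints at [1.24, 0.3, 1.521, -0, 1.321, -0.067], TCP at [0.143, 0.531, 0.224] pointing down, gripper open.
Joint ranges: [-3.03, 3.03], [-0.79, 2.21], [0.23, 2.52], [-1.04, 4.18], [0, 3.07], [-2.55, 2.55]. Speed limits (rad/s): [2.22, 2.22, 2.57, 3.14, 3.14, 3.14].

### API

Orientations are given as [roll, pitch, yaw] about the fixed x, y, z axes, in that order (R = Rz(yaw) Ry(pitch) Rx(roll)).
In Python, from station import get_obs, camera, workorder gives the robot as it stands.
- The arm moves only by the tool play_rows, never from a script. Its argument "motion" is a list that holds one entry, the list of rows, each a list of 7 numbers: the shift along the tool's x, y, z as a fraction of full scale, then the turn, a rotation vector about the tool's x, y, z as a fraction of full scale, then the opening, from -1 (shut) to 1 (fully open). In form: [[[x, y, z, ax, ay, az, grip], ...]]. A call has 1 to 10 rows; each row is the pose to reach, as a shift and turn from the pose commanded when the call began, along the tool's axes at that moment, turning the shorter way round; what a row does not reach only later rows make up. Full scale, the value 1, is 0.25 m for a shift and 2 pi rad for a turn. A row lasts 1/10 s, in which the tool goes at most 50 mm and 8.59 degrees, less where a joint would pass 70% of its speed; a pose out of reach is approached as far as the arm can. A call with a number of a shift or a turn outside -1 to 1 is refused whole. A call with a gripper value outside its range is refused whole. The fingers move at their own pace and stop on an object; "grip_force" is the grip in N (left out, the last holds). Time passes only in rows, so rows that repeat a pose let the fingers close. It gives the time, the measured TCP pose, the force, the opening and the grip force at its end, in the units of the state.
- get_obs(): the state, without advancing time (a new reading comes with each control period).
- camera(name): name is "side" or "top"; returns a dict with "frame" (384x512x3 uint8, red, green, blue), "z_map" (384x512 float32, m along the optical axis (not along the pixel's ray), 0 where there is no reading), "camera_matrix" (3x3 intrinsics, pixels), "T" (4x4, takes a point from camera to world coordinates). Camera axes: x right, y up, looking along -z (the intrinsics and any distortion apply to the point x, -y, -z); pixel columns grow to the right and rows downward; lengths in m; the calibration is good to about 2 mm. A picture is of the moment at which its call begins.
- workorder.hand_in(): hands the job in; it is judged then, once.
The state is a dict: "time_s": time; "qpos": joint angles; "joint_vel": joint speeds; "tau": joint torques, N m; "ee_pos": TCP position; "eef_rot": TCP orientation; "force": force on the tool from outside, world axes, zero at the start; "moment": the same for the moment, N m; "grip_width": finger opening in m; "grip_force": force on a finger pad.
Only numpy, scipy, OpenCV 4.12 (cv2) and the standard library are available. Lean on these libraries where they do the work, as an engineer would, in place of code of your own. Each camera call takes 0.05 s, during which the arm holds its last target. There are 200 camera calls.

## Working session

There is one attempt and no reset: what is moved stays moved. The work goes in short steps, Python scripts to look and compute and a tool call to move; the robot and the scene stay as the last step left them, time stands still between calls to the robot, and variables do not carry over. Pictures are saved under pics/ and viewed, at most 14 in all, crops included, and the job is handed in when it is done.

Besides the shell and the picture viewer there is one more tool, called after "Emit:" as name(argument=value, ...), one argument or row to a line, values as JSON. play_rows: Moves the arm, as the interface text tells. Its arguments: {"type":"object","properties":{"motion":{"type":"array"},"grip_force":{"type":"number"}},"required":["motion"]}

```bash
mkdir -p pics; ls
python3 - <<'E'
from station import get_obs, camera
import cv2,numpy as np
o=get_obs();print(o)
for n in ("side","top"):
    c=camera(n);print(n,c["camera_matrix"].tolist(),np.round(c["T"],4).tolist(),{k:getattr(v,'shape',v) for k,v in c.items() if k not in("frame","z_map","T","camera_matrix")})
    np.savez(f"{n}0.npz",**{k:c[k] for k in("frame","z_map","T","camera_matrix")})
    cv2.imwrite(f"pics/{n}0.png",cv2.resize(c["frame"][:,:,::-1],(800,600),interpolation=cv2.INTER_CUBIC))
E
```

```text
pics
{'time_s': 0.0, 'qpos': array([ 1.24040448e+00,  3.00513763e-01,  1.52156245e+00, -1.04363749e-05,
        1.32072457e+00, -6.66202343e-02]), 'joint_vel': array([ 0.00173322,  0.0002931 ,  0.00124289, -0.00103716,  0.00091938,
       -0.00083712]), 'tau': array([ 2.01685027e-03, -5.31807876e+01, -3.52742279e+01,  7.09387986e-02,
        2.43975897e-02, -8.23350570e-05]), 'ee_pos': array([0.14333599, 0.53074563, 0.22387081]), 'eef_rot': array([-3.14038653e+00, -7.03399072e-05,  2.87782358e+00]), 'force': array([-0.01513628, -0.82682655, -0.97882869]), 'moment': array([0.00312726, 0.00548317, 0.00163958]), 'grip_force': 0.0, 'grip_width': 0.0942936576369239}
side [[386.54983944787284, 0.0, 250.2257814446048], [0.0, 386.54983944787284, 192.80356379747334], [0.0, 0.0, 1.0]] [[0.9564, 0.1734, -0.2352, 0.3703], [-0.2922, 0.5688, -0.7688, -0.8214], [0.0005, 0.804, 0.5946, 0.6815], [0.0, 0.0, 0.0, 1.0]] {}
top [[465.9377056599777, 0.0, 245.45703621157912], [0.0, 465.9377056599777, 190.58198731266742], [0.0, 0.0, 1.0]] [[-0.0076, 0.998, -0.0627, 0.4986], [-1.0, -0.0074, 0.0032, -0.0391], [0.0027, 0.0627, 0.998, 1.5168], [0.0, 0.0, 0.0, 1.0]] {}
```

View pics/top0.png

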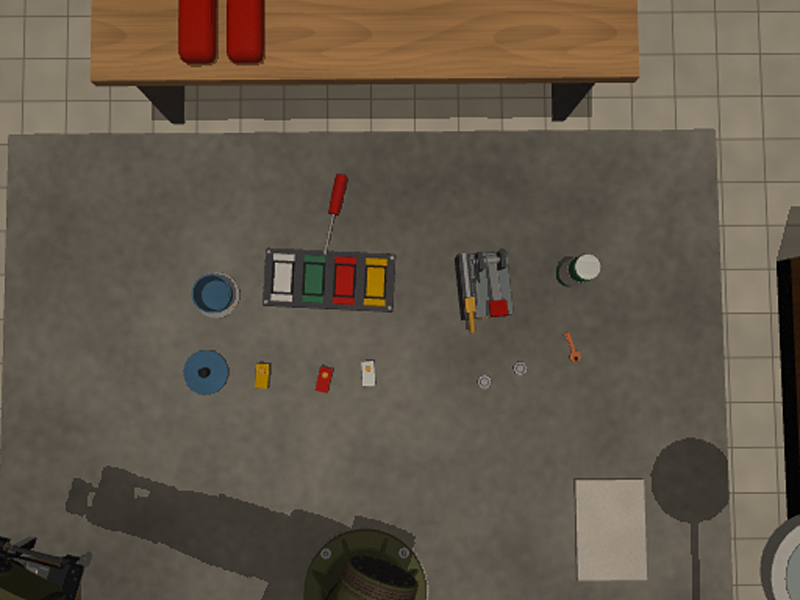

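View pics/side0.png

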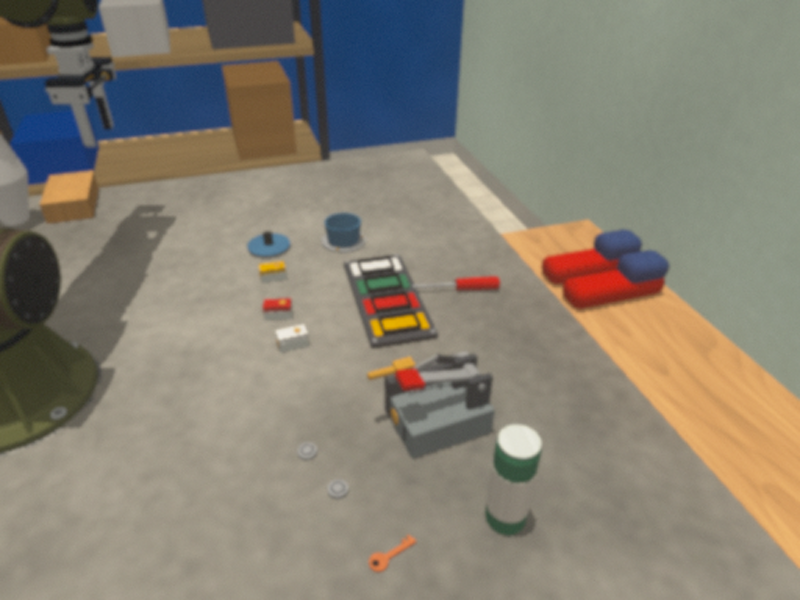

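The top view (800×600 scale) shows the cup at (215,295), the cover at (205,372) and the yellow, red and white cores at (262,376), (324,379) and (368,373). The green core is absent. The bays at y≈280 run white, green, red, yellow from left to right, and the lever pad is at (499,308). The tokens are at (484,382) and (520,368), the key at (572,347), the can at (585,268) and the driver at (337,205). The side view shows the same things: cover (269,245), cup (343,231), tokens (307,450) and (338,488), pad (409,379).

```bash
cat > h.py <<'E'
import numpy as np, cv2
def load(n): return dict(np.load(n))
def ray(c,u,v):
    K=c["camera_matrix"];T=c["T"]
    d=np.array([(u-K[0,2])/K[0,0],-(v-K[1,2])/K[1,1],-1.])
    return T[:3,3],T[:3,:3]@d
def plane(c,u,v,z):
    o,d=ray(c,u,v); return o+d*(z-o[2])/d[2]
def tri(c1,p1,c2,p2):
    o1,d1=ray(c1,*p1);o2,d2=ray(c2,*p2)
    s=np.linalg.lstsq(np.stack([d1,-d2],1),o2-o1,rcond=None)[0]
    a,b=o1+s[0]*d1,o2+s[1]*d2
    return (a+b)/2,np.linalg.norm(a-b)
def blobs(c,fn,roi,amin=8):
    """roi u0,v0,u1,v1 in native pixels; fn(hsv)->mask; list of (area,centroid,mask)"""
    hsv=cv2.cvtColor(c["frame"],cv2.COLOR_RGB2HSV).astype(int)
    m=np.zeros(hsv.shape[:2],np.uint8);u0,v0,u1,v1=roi
    m[v0:v1,u0:u1]=fn(hsv[v0:v1,u0:u1])
    n,l,s,ce=cv2.connectedComponentsWithStats(m)
    return sorted([(int(s[i,4]),ce[i],l==i) for i in range(1,n) if s[i,4]>=amin],key=lambda b:-b[0])
def red(h): return ((h[...,0]<6)|(h[...,0]>172))&(h[...,1]>140)&(h[...,2]>60)
def yel(h): return (h[...,0]>15)&(h[...,0]<32)&(h[...,1]>120)&(h[...,2]>90)
def yelor(h): return (h[...,0]>7)&(h[...,0]<34)&(h[...,1]>110)&(h[...,2]>90)
def redor(h): return ((h[...,0]<26)|(h[...,0]>172))&(h[...,1]>110)&(h[...,2]>60)
def grn(h): return (h[...,0]>60)&(h[...,0]<90)&(h[...,1]>90)
def whi(h): return (h[...,1]<45)&(h[...,2]>160)
def blu(h): return (h[...,0]>95)&(h[...,0]<115)&(h[...,1]>90)
def S(*r): return tuple(int(x/1.5625) for x in r)  # 800x600 picture -> native
def axis(c,m,z):
    v,u=np.nonzero(m); p=np.array([plane(c,a,b,z)[:2] for a,b in zip(u,v)])
    w,e=np.linalg.eigh(np.cov(p.T)); a=np.arctan2(e[1,1],e[0,1])
    return (a+np.pi/2)%np.pi-np.pi/2
def hmap(c):
    d=c["z_map"];v,u=np.mgrid[:d.shape[0],:d.shape[1]];K=c["camera_matrix"]
    p=np.stack([(u-K[0,2])/K[0,0]*d,-(v-K[1,2])/K[1,1]*d,-d],-1)
    return p@c["T"][:3,:3].T+c["T"][:3,3]
E
python3 - <<'E'
from h import *
t,s=load("top0.npz"),load("side0.npz");H=hmap(t)
np.set_printoptions(precision=4,suppress=True)
def rep(n,ft,rt,fs,rs,z,k=0):
    bt=blobs(t,ft,S(*rt))[:3];bs=blobs(s,fs,S(*rs))[:3]
    print(n,[(b[0],b[1]*1.5625) for b in bt][:2],[(b[0],b[1]*1.5625) for b in bs][:2])
    if bt and bs:
        p=bt[0];print("   tri",*tri(t,p[1],s,bs[0][1]),"plane",plane(t,*p[1],z)[:2],plane(s,*bs[0][1],z)[:2],"ang %.3f"%axis(t,p[2],z),"depthz",np.median(H[p[2]][:,2]))
rep("cy",yelor,(245,350,285,400),yelor,(245,250,300,285),.03)
rep("cr",redor,(305,355,340,400),redor,(250,290,300,320),.03)
rep("cw",whi,(350,350,385,395),whi,(265,315,320,355),.03)
rep("bw",whi,(262,245,300,315),whi,(340,250,410,280),.02)
rep("bg",grn,(295,245,330,315),grn,(350,268,415,300),.02)
rep("br",red,(326,245,362,315),red,(360,285,425,318),.02)
rep("by",yel,(358,245,392,315),yel,(365,305,435,340),.02)
rep("pad",red,(480,290,520,325),red,(390,360,430,395),.121)
rep("cover",blu,(175,340,235,405),blu,(240,230,295,260),.011)
rep("cup",blu,(185,265,245,325),blu,(320,210,365,250),.05)
hsv=cv2.cvtColor(t["frame"],cv2.COLOR_RGB2HSV)
u0,v0,u1,v1=S(470,355,535,395);print(t["frame"][v0:v1,u0:u1].mean(2).astype(int))
print((H[v0:v1,u0:u1,2]*1000).round().astype(int)[::1,::1])
E
```

```text
cy [(131, array([261.176 , 375.7872]))] [(118, array([271.3983, 266.6314]))]
   tri [0.436  0.2066 0.0253] 0.0022670694708582604 plane [0.435  0.2059] [0.4366 0.199 ] ang -0.093 depthz 0.03073974435799287
cr [(133, array([323.273 , 379.0531]))] [(133, array([275.9281, 303.7477]))]
   tri [0.4275 0.0801 0.0257] 0.0004608120868434146 plane [0.4275 0.0798] [0.4273 0.0742] ang -0.204 depthz 0.03206179362785466
cw [(98, array([367.7136, 374.4101]))] [(603, array([291.5449, 333.0457]))]
   tri [ 0.4385 -0.0108  0.0257] 0.005086840303483054 plane [ 0.4361 -0.0105] [ 0.4405 -0.0165] ang 0.011 depthz 0.03146347041472819
bw [(182, array([282.0656, 276.717 ])), (43, array([283.4666, 256.5407]))] [(96, array([375.    , 264.2741])), (90, array([350.9722, 260.5556]))]
   tri [0.6382 0.1652 0.0183] 0.0006451759754407472 plane [0.6377 0.1651] [0.6378 0.1627] ang -0.010 depthz 0.01647278758303361
bg [(203, array([312.9156, 278.2251])), (57, array([311.7599, 298.4923]))] [(83, array([382.1724, 281.5136])), (21, array([361.6815, 286.4583]))]
   tri [0.6345 0.1015 0.019 ] 0.0006853383931479059 plane [0.
[... 635 characters left out ...]

   tri [ 0.5661 -0.2639  0.1147] 0.00025316493484758146 plane [ 0.5657 -0.2629] [ 0.564  -0.2701] ang 1.446 depthz 0.1217492176727557
cover [(573, array([205.361 , 371.6214]))] [(199, array([267.9648, 245.3518]))]
   tri [0.4436 0.3255 0.0042] 0.00046576554041325753 plane [0.4436 0.3239] [0.4431 0.3139] ang -1.508 depthz 0.012452871239773566
cup [(413, array([212.4281, 292.9479]))] []
[[77 76 77 ... 80 79 80]
 [78 76 77 ... 80 81 82]
 [75 75 75 ... 81 81 82]
 ...
 [87 86 84 ... 86 87 87]
 [89 87 87 ... 86 86 87]
 [88 86 87 ... 87 87 85]]
[[-3 -2 -5 ...  2  1  3]
 [ 3  2 -3 ...  5  1  7]
 [ 5  6  2 ...  4  5 -2]
 ...
 [ 4 -2 -1 ...  0  6  2]
 [ 2 -1  3 ... -3  5  3]
 [ 4  1  0 ... -1  8  2]]
```

```bash
cat >> h.py <<'E'
def tok(c,roi,thr=22):
    g=c["frame"].mean(2).astype(np.float32);u0,v0,u1,v1=roi;a=g[v0:v1,u0:u1]
    m=(a-np.median(a)>thr).astype(np.uint8)
    m=cv2.morphologyEx(cv2.copyMakeBorder(m,3,3,3,3,cv2.BORDER_CONSTANT),cv2.MORPH_CLOSE,np.ones((3,3),np.uint8))
    out=[]
    for k in cv2.findContours(m,cv2.RETR_EXTERNAL,cv2.CHAIN_APPROX_NONE)[0]:
        if len(k)>8:
            (x,y),r=cv2.minEnclosingCircle(k);out.append((x+u0-3,y+v0-3,r))
    return sorted(out)
def circ(p):
    A=np.c_[2*p,np.ones(len(p))];s=np.linalg.lstsq(A,(p**2).sum(1),rcond=None)[0]
    return s[:2],np.sqrt(s[2]+s[:2]@s[:2])
def goto(p,yaw=None,pos=None,y0=None):
    """shift in tool axes (fraction of 0.25 m) and turn about tool z (fraction of 2pi)"""
    from station import get_obs
    from scipy.spatial.transform import Rotation as R
    o=get_obs();pos=o["ee_pos"] if pos is None else np.array(pos)
    r=R.from_euler("xyz",o["eef_rot"] if y0 is None else [np.pi,0,y0])
    d=r.inv().apply(np.array(p)-pos)/.25
    t=np.zeros(3) if yaw is None else (r.inv()*R.from_euler("xyz",[np.pi,0,yaw])).as_rotvec()/(2*np.pi)
    print("shift",np.round(d,4),"turn",np.round(t,4))
E
python3 - <<'E'
from h import *
t,s=load("top0.npz"),load("side0.npz");Ht=hmap(t)
np.set_printoptions(precision=4,suppress=True)
a=tok(t,S(468,352,535,397));b=tok(s,S(285,430,360,508));print(a,b)
for p,q in zip(a,b): print("token",plane(t,*p[:2],.006),plane(s,*q[:2],.006),*tri(t,p[:2],s,q[:2]))
def cut(c,H,x0,x1,y0,y1,z0,z1): return H[(H[...,0]>x0)&(H[...,0]<x1)&(H[...,1]>y0)&(H[...,1]<y1)&(H[...,2]>z0)&(H[...,2]<z1)]
p=cut(t,Ht,.52,.66,.24,.38,.04,.06);print("rim top",len(p),circ(p[:,:2]),np.median(p[:,2]))
Hs=hmap(s);p=cut(s,Hs,.50,.68,.24,.40,.044,.057);print("rim side",len(p),circ(p[:,:2]),np.median(p[:,2]))
dk=lambda h:(h[...,2]<45)
bt=blobs(t,dk,S(190,355,222,390),4);bs=blobs(s,dk,S(255,228,285,250),4);print([(x[0],x[1]*1.5625) for x in bt],[(x[0],x[1]*1.5625) for x in bs])
print("knob",*tri(t,bt[0][1],s,bs[0][1]),plane(t,*bt[0][1],.03))
# cover disc circle from top blue mask
bb=blobs(t,blu,S(175,340,235,405))[0];m=(bb[2]).astype(np.uint8);k=max(cv2.findContours(m,0,1)[0],key=len)[:,0]
q=np.array([plane(t,*x,.011)[:2] for x in k]);print("disc",circ(q))
bb=blobs(t,blu,S(175,260,250,325));m=bb[0][2].astype(np.uint8);k=cv2.convexHull(max(cv2.findContours(m,0,1)[0],key=len))[:,0]
q=np.array([plane(t,*x,.05)[:2] for x in k]);print("cupblue",circ(q))
for n,f,r in (("w",whi,(262,245,300,315)),("g",grn,(295,245,330,315)),("r",red,(326,245,362,315)),("y",yel,(358,245,392,315))):
    x=blobs(t,f,S(*r),20); print(n,[plane(t,*i[1],.015)[:2] for i in x[:3]])
E
```

```text
[(309.77777767181396, 244.05555534362793, 4.129563808441162), (332.79411697387695, 235.3823528289795, 4.0381975173950195)] []
rim top 127 (array([0.6037, 0.3041]), np.float64(0.03710470169906832)) 0.049887864703691776
rim side 105 (array([0.6052, 0.3037]), np.float64(0.037538898093881015)) 0.048545708548138444
[(39, array([203.6458, 371.6346]))] []Traceback (most recent call last):
  File "<stdin>", line 11, in <module>
IndexError: list index out of range
```

Run:
```python
from h import *
t,s=load("top0.npz"),load("side0.npz")
np.set_printoptions(precision=4,suppress=True)
a=tok(t,S(468,352,535,397));b=tok(s,S(285,430,360,508),12);print(b)
for p in a: print("token",plane(t,*p[:2],.006))
for p,q in zip(a,b): print(plane(s,*q[:2],.006),*tri(t,p[:2],s,q[:2]))
dk=lambda h:(h[...,2]<60)
bt=blobs(t,dk,S(190,355,222,390),4);bs=blobs(s,dk,S(255,228,285,250),4);print([(x[0],x[1]*1.5625) for x in bs])
print("knob",plane(t,*bt[0][1],.03))
if bs: print(*tri(t,bt[0][1],s,bs[0][1]))
def con(roi,z):
    m=blobs(t,blu,S(*roi))[0][2].astype(np.uint8);k=cv2.convexHull(max(cv2.findContours(m,0,1)[0],key=len))[:,0]
    print(circ(np.array([plane(t,*x,z)[:2] for x in k])))
con((175,340,235,405),.011);con((175,260,250,325),.05)
for n,f,r in (("w",whi,(262,245,300,315)),("g",grn,(295,245,330,315)),("r",red,(326,245,362,315)),("y",yel,(358,245,392,315))):
    x=blobs(t,f,S(*r),20); print(n,[plane(t,*i[1],.015)[:2] for i in x[:3]])
P=[0.143,0.531,0.224]
goto([.38,.3,.224],np.pi)
```

```text
[(196.0, 288.0, 5.099119663238525), (216.0, 311.5, 6.18475866317749)]
token [ 0.419  -0.2502  0.006 ]
token [ 0.4463 -0.325   0.006 ]
[ 0.4201 -0.2507  0.006 ] [ 0.4196 -0.2503  0.0056] 0.001077067678811155
[ 0.4484 -0.3237  0.006 ] [ 0.4473 -0.3248  0.0077] 0.001859447388848269
[(15, array([267.1875, 238.0208]))]
knob [0.4441 0.3231 0.03  ]
[0.4441 0.3249 0.0227] 0.00047302401881865134
(array([0.4437, 0.3241]), np.float64(0.04434318979092012))
(array([0.6033, 0.3043]), np.float64(0.0386419531941296))
w [array([0.6382, 0.1658]), array([0.6801, 0.1629]), array([0.5964, 0.1674])]
g [array([0.6346, 0.1019]), array([0.5925, 0.1044]), array([0.6765, 0.0996])]
r [array([0.6313, 0.0379]), array([0.6731, 0.0369]), array([0.589 , 0.0397])]
y [array([ 0.6267, -0.026 ]), array([ 0.6695, -0.0282]), array([ 0.5849, -0.0239])]
shift [-1.1545 -0.6443  0.0005] turn [-0.0002 -0.     -0.042 ]
```

Emit:
play_rows(
  motion=[
    [[-0.96, -0.64, 0, 0, 0, -0.042, 0.06], [-0.96, -0.64, 0, 0, 0, -0.042, 0.06], [-0.96, -0.64, 0, 0, 0, -0.042, 0.06], [-0.96, -0.64, 0, 0, 0, -0.042, 0.06], [-0.96, -0.64, 0, 0, 0, -0.042, 0.06], [-0.96, -0.64, 0, 0, 0, -0.042, 0.06], [-0.96, -0.64, 0, 0, 0, -0.042, 0.06], [-0.96, -0.64, 0, 0, 0, -0.042, 0.06], [-0.96, -0.64, 0, 0, 0, -0.042, 0.06], [-0.96, -0.64, 0, 0, 0, -0.042, 0.06]],
  ],
  grip_force=20,
)

```text
time_s: 1.1
ee_pos: [0.3327, 0.3147, 0.2243]
eef_rot: [-3.142, -0.0, -3.14]
force: [-1.1, -0.0, 0.1]
grip_width: 0.0503
grip_force: 0.0
```

Run:
```python
from h import *
goto([.4195,-.2503,.10],np.pi)
```

```text
shift [-0.3434 -2.2607  0.4974] turn [-0.     -0.      0.0003]
```

Emit:
play_rows(
  motion=[
    [[-0.17, -1, 0, 0, 0, 0, 0.06], [-0.17, -1, 0, 0, 0, 0, 0.06], [-0.17, -1, 0, 0, 0, 0, 0.06], [-0.17, -1, 0, 0, 0, 0, 0.06], [-0.17, -1, 0, 0, 0, 0, 0.06], [-0.17, -1, 0, 0, 0, 0, 0.06], [-0.17, -1, 0, 0, 0, 0, 0.06]],
  ],
)

```text
time_s: 1.8
ee_pos: [0.376, 0.0637, 0.2245]
eef_rot: [3.141, 0.0, 3.14]
force: [0.5, 0.7, 0.0]
grip_width: 0.0502
grip_force: 0.0
```

Emit:
play_rows(
  motion=[
    [[-0.17, -1, 0, 0, 0, 0, 0.06], [-0.17, -1, 0, 0, 0, 0, 0.06], [-0.17, -1, 0, 0, 0, 0, 0.06], [-0.17, -1, 0, 0, 0, 0, 0.06], [-0.17, -1, 0, 0, 0, 0, 0.06], [-0.17, -1, 0, 0, 0, 0, 0.06], [-0.17, -1, 0, 0, 0, 0, 0.06]],
  ],
)

```text
time_s: 2.5
ee_pos: [0.4191, -0.1851, 0.2239]
eef_rot: [3.141, -0.001, -3.141]
force: [-0.0, 1.0, 0.4]
grip_width: 0.0499
grip_force: 0.0
```

Emit:
play_rows(
  motion=[
    [[0, -0.26, 0.3, 0, 0, 0, 0.06], [0, -0.26, 0.5, 0, 0, 0, 0.06], [0, -0.26, 0.5, 0, 0, 0, 0.06], [0, -0.26, 0.5, 0, 0, 0, 0.06], [0, -0.26, 0.5, 0, 0, 0, 0.06], [0, -0.26, 0.5, 0, 0, 0, 0.06]],
  ],
)

```text
time_s: 3.1
ee_pos: [0.4198, -0.2501, 0.1018]
eef_rot: [-3.14, 0.003, -3.14]
force: [0.8, 0.2, 0.3]
grip_width: 0.0499
grip_force: 0.0
```

Run:
```python
from h import *
from station import camera
c=camera("top");np.savez("top1.npz",**c)
for p in tok(c,S(460,345,545,400)): print(np.array(p)*1.5625,plane(c,*p[:2],.006))
goto([.4195,-.2503,.021],np.pi)
```

```text
[463.28125    349.21875      6.72072321] [ 0.48552835 -0.20826754  0.006     ]
[515.625      355.46875     29.03281748] [ 0.47179447 -0.31646054  0.006     ]
shift [0.0018 0.001  0.323 ] turn [-0.0003  0.0005  0.0003]
```

Emit:
play_rows(
  motion=[
    [[0, 0, 0.15, 0, 0, 0, 0.06], [0, 0, 0.25, 0, 0, 0, 0.06], [0, 0, 0.3, 0, 0, 0, 0.06], [0, 0, 0.325, 0, 0, 0, 0.06], [0, 0, 0.325, 0, 0, 0, -1], [0, 0, 0.325, 0, 0, 0, -1], [0, 0, 0.325, 0, 0, 0, -1], [0, 0, 0.325, 0, 0, 0, -1], [0, 0, 0.325, 0, 0, 0, -1], [0, 0, 0.325, 0, 0, 0, -1]],
  ],
  grip_force=20,
)

```text
time_s: 4.15
ee_pos: [0.4191, -0.2513, 0.0192]
eef_rot: [-3.141, 0.001, -3.141]
force: [-0.2, 2.0, 7.8]
grip_width: 0.027
grip_force: 20.7
```

Run:
```python
from h import *
goto([.604,.304,.17],np.pi)
```

```text
shift [-0.7409  2.2206 -0.6037] turn [-0.0001  0.0002  0.    ]
```

Emit:
play_rows(
  motion=[
    [[0, 0, -0.15, 0, 0, 0, -1], [0, 0, -0.3, 0, 0, 0, -1], [0, 0, -0.45, 0, 0, 0, -1], [0, 0, -0.6, 0, 0, 0, -1], [0, 0, -0.6, 0, 0, 0, -1]],
  ],
  grip_force=25,
)

```text
time_s: 4.65
ee_pos: [0.42, -0.2521, 0.1733]
eef_rot: [-3.137, 0.007, -3.141]
force: [0.1, -1.0, -0.4]
grip_width: 0.027
grip_force: 25.0
```

Emit:
play_rows(
  motion=[
    [[-0.02, 0.1, 0, 0, 0, 0, -1], [-0.04, 0.22, 0, 0, 0, 0, -1], [-0.07, 0.35, 0, 0, 0, 0, -1], [-0.1, 0.5, 0, 0, 0, 0, -1], [-0.13, 0.65, 0, 0, 0, 0, -1], [-0.16, 0.8, 0, 0, 0, 0, -1], [-0.2, 0.95, 0, 0, 0, 0, -1], [-0.2, 1, 0, 0, 0, 0, -1]],
  ],
)

```text
time_s: 5.45
ee_pos: [0.4687, 0.0016, 0.1679]
eef_rot: [3.141, -0.0, -3.139]
force: [0.1, -0.2, -0.9]
grip_width: 0.0268
grip_force: 25.0
```

Emit:
play_rows(
  motion=[
    [[-0.03, 0.1, 0, 0, 0, 0, -1], [-0.06, 0.22, 0, 0, 0, 0, -1], [-0.1, 0.35, 0, 0, 0, 0, -1], [-0.15, 0.5, 0, 0, 0, 0, -1], [-0.2, 0.65, 0, 0, 0, 0, -1], [-0.25, 0.8, 0, 0, 0, 0, -1], [-0.3, 0.95, 0, 0, 0, 0, -1], [-0.3, 1, 0, 0, 0, 0, -1]],
  ],
)

```text
time_s: 6.25
ee_pos: [0.5438, 0.2512, 0.1673]
eef_rot: [-3.142, -0.0, -3.14]
force: [0.1, -0.5, -0.5]
grip_width: 0.0266
grip_force: 25.0
```

Emit:
play_rows(
  motion=[
    [[-0.1, 0.1, 0, 0, 0, 0, -1], [-0.2, 0.2, 0, 0, 0, 0, -1], [-0.24, 0.22, 0, 0, 0, 0, -1], [-0.24, 0.22, 0, 0, 0, 0, -1], [-0.24, 0.22, 0, 0, 0, 0, -1]],
  ],
)

```text
time_s: 6.75
ee_pos: [0.603, 0.3029, 0.1677]
eef_rot: [-3.141, -0.001, 3.141]
force: [0.1, 0.4, -0.7]
grip_width: 0.0271
grip_force: 25.0
```

Run:
```python
from h import *
goto([.604,.304,.06],np.pi)
```

```text
shift [-0.0043  0.0045  0.4307] turn [-0.0001 -0.0001 -0.0001]
```

Emit:
play_rows(
  motion=[
    [[0, 0, 0.15, 0, 0, 0, -1], [0, 0, 0.3, 0, 0, 0, -1], [0, 0, 0.4, 0, 0, 0, -1], [0, 0, 0.43, 0, 0, 0, -1], [0, 0, 0.43, 0, 0, 0, -1], [0, 0, 0.43, 0, 0, 0, -0.28], [0, 0, 0.43, 0, 0, 0, -0.28], [0, 0, 0.43, 0, 0, 0, -0.28], [0, 0, 0.2, 0, 0, 0, -0.28], [0, 0, 0, 0, 0, 0, -0.28]],
  ],
)

```text
time_s: 7.75
ee_pos: [0.6028, 0.3037, 0.1615]
eef_rot: [-3.141, -0.002, -3.141]
force: [0.8, 0.4, 0.7]
grip_width: 0.034
grip_force: 0.0
```

Emit:
play_rows(
  motion=[
    [[0.2, -0.5, 0, 0, 0, 0, 0.06], [0.32, -1, 0, 0, 0, 0, 0.06], [0.32, -1, 0, 0, 0, 0, 0.06], [0.32, -1, 0, 0, 0, 0, 0.06], [0.32, -1, 0, 0, 0, 0, 0.06], [0.32, -1, 0, 0, 0, 0, 0.06], [0.32, -1, 0, 0, 0, 0, 0.06]],
  ],
)

```text
time_s: 8.45
ee_pos: [0.5234, 0.0526, 0.1616]
eef_rot: [3.142, 0.001, 3.139]
force: [0.1, 0.3, 0.3]
grip_width: 0.0498
grip_force: 0.0
```

Run:
```python
from h import *
from station import camera
c=camera("top");s=camera("side");np.savez("top1.npz",**c)
for p in tok(c,S(450,340,560,400)): print(np.array(p)*1.5625,plane(c,*p[:2],.006))
goto([.447,-.3245,.1],np.pi)
cv2.imwrite("pics/a1.png",cv2.resize(np.hstack([c["frame"][150:280,100:400],]),(800,347))[:,:,::-1])
```

```text
[519.99080777 367.7849263    6.30968362] [ 0.44633656 -0.32500973  0.006     ]
shift [ 0.3082 -1.5169  0.244 ] turn [0.     0.0002 0.    ]
```

View pics/a1.png

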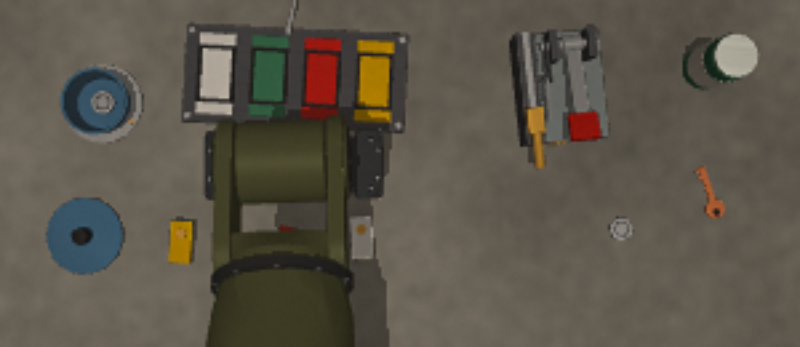

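The crop shows token 1 in the cup at (103,102), the other token at (620,229), and the arm over the bays.

Emit:
play_rows(
  motion=[
    [[0.31, -0.5, 0, 0, 0, 0, 0.06], [0.31, -1, 0, 0, 0, 0, 0.06], [0.31, -1, 0, 0, 0, 0, 0.06], [0.31, -1, 0, 0, 0, 0, 0.06], [0.31, -1, 0, 0, 0, 0, 0.06], [0.31, -1, 0, 0, 0, 0, 0.06], [0.31, -1, 0, 0, 0, 0, 0.06]],
  ],
)

```text
time_s: 9.25
ee_pos: [0.4464, -0.1966, 0.1606]
eef_rot: [3.142, 0.0, 3.141]
force: [0.4, 0.5, -0.3]
grip_width: 0.0499
grip_force: 0.0
```

Emit:
play_rows(
  motion=[
    [[0, -0.3, 0, 0, 0, 0, 0.06], [0, -0.52, 0.1, 0, 0, 0, 0.06], [0, -0.52, 0.25, 0, 0, 0, 0.06], [0, -0.52, 0.25, 0, 0, 0, 0.06], [0, -0.52, 0.25, 0, 0, 0, 0.06], [0, -0.52, 0.25, 0, 0, 0, 0.06]],
  ],
)

```text
time_s: 9.85
ee_pos: [0.4473, -0.3246, 0.0994]
eef_rot: [-3.141, 0.001, -3.139]
force: [0.1, 0.1, 0.9]
grip_width: 0.0495
grip_force: 0.0
```

Run:
```python
from h import *
goto([.4467,-.3247,.021],np.pi)
```

```text
shift [ 2.700e-03 -3.000e-04  3.135e-01] turn [-0.0001  0.0002  0.0003]
```

Emit:
play_rows(
  motion=[
    [[0, 0, 0.15, 0, 0, 0, 0.06], [0, 0, 0.25, 0, 0, 0, 0.06], [0, 0, 0.29, 0, 0, 0, 0.06], [0, 0, 0.312, 0, 0, 0, 0.06], [0, 0, 0.312, 0, 0, 0, -1], [0, 0, 0.312, 0, 0, 0, -1], [0, 0, 0.312, 0, 0, 0, -1], [0, 0, 0.312, 0, 0, 0, -1], [0, 0, 0.312, 0, 0, 0, -1], [0, 0, 0.312, 0, 0, 0, -1]],
  ],
  grip_force=25,
)

```text
time_s: 10.85
ee_pos: [0.4464, -0.3264, 0.0212]
eef_rot: [-3.141, 0.001, 3.142]
force: [-0.6, 2.1, 7.1]
grip_width: 0.0265
grip_force: 25.0
```

Emit:
play_rows(
  motion=[
    [[0, 0, -0.15, 0, 0, 0, -1], [0, 0, -0.3, 0, 0, 0, -1], [0, 0, -0.45, 0, 0, 0, -1], [0, 0, -0.6, 0, 0, 0, -1], [0, 0, -0.6, 0, 0, 0, -1]],
  ],
)

```text
time_s: 11.35
ee_pos: [0.4473, -0.3273, 0.1756]
eef_rot: [-3.136, 0.006, 3.142]
force: [0.4, 0.5, -0.2]
grip_width: 0.0267
grip_force: 25.0
```

Emit:
play_rows(
  motion=[
    [[-0.02, 0.1, 0, 0, 0, 0, -1], [-0.03, 0.22, 0, 0, 0, 0, -1], [-0.05, 0.35, 0, 0, 0, 0, -1], [-0.07, 0.5, 0, 0, 0, 0, -1], [-0.1, 0.65, 0, 0, 0, 0, -1], [-0.12, 0.8, 0, 0, 0, 0, -1], [-0.15, 0.95, 0, 0, 0, 0, -1], [-0.15, 1, 0, 0, 0, 0, -1]],
  ],
)

```text
time_s: 12.15
ee_pos: [0.4835, -0.0735, 0.1698]
eef_rot: [3.141, -0.0, -3.139]
force: [0.1, 0.2, -0.5]
grip_width: 0.0265
grip_force: 25.0
```

Emit:
play_rows(
  motion=[
    [[-0.03, 0.1, 0, 0, 0, 0, -1], [-0.06, 0.22, 0, 0, 0, 0, -1], [-0.1, 0.35, 0, 0, 0, 0, -1], [-0.15, 0.5, 0, 0, 0, 0, -1], [-0.17, 0.65, 0, 0, 0, 0, -1], [-0.2, 0.8, 0, 0, 0, 0, -1], [-0.25, 0.95, 0, 0, 0, 0, -1], [-0.25, 1, 0, 0, 0, 0, -1]],
  ],
)

```text
time_s: 12.95
ee_pos: [0.5464, 0.1761, 0.1695]
eef_rot: [3.142, -0.0, -3.14]
force: [0.1, -1.0, -0.7]
grip_width: 0.0262
grip_force: 25.0
```

Emit:
play_rows(
  motion=[
    [[-0.1, 0.15, 0, 0, 0, 0, -1], [-0.17, 0.3, 0, 0, 0, 0, -1], [-0.23, 0.45, 0, 0, 0, 0, -1], [-0.23, 0.51, 0, 0, 0, 0, -1], [-0.23, 0.51, 0, 0, 0, 0, -1], [-0.23, 0.51, 0, 0, 0, 0, -1]],
  ],
)

```text
time_s: 13.55
ee_pos: [0.6032, 0.3001, 0.1699]
eef_rot: [-3.141, -0.001, 3.141]
force: [0.4, -0.5, 0.0]
grip_width: 0.0264
grip_force: 25.0
```

Run:
```python
from h import *
goto([.604,.304,.06],np.pi)
```

```text
shift [-0.0035  0.0161  0.4395] turn [-0.0001 -0.0001 -0.0001]
```

Emit:
play_rows(
  motion=[
    [[0, 0.016, 0.15, 0, 0, 0, -1], [0, 0.016, 0.3, 0, 0, 0, -1], [0, 0.016, 0.4, 0, 0, 0, -1], [0, 0.016, 0.44, 0, 0, 0, -1], [0, 0.016, 0.44, 0, 0, 0, -1], [0, 0.016, 0.44, 0, 0, 0, -0.28], [0, 0.016, 0.44, 0, 0, 0, -0.28], [0, 0.016, 0.44, 0, 0, 0, -0.28], [0, 0.016, 0.2, 0, 0, 0, -0.28], [0, 0.016, 0, 0, 0, 0, -0.28]],
  ],
)

```text
time_s: 14.55
ee_pos: [0.6028, 0.3052, 0.1611]
eef_rot: [-3.141, -0.002, -3.141]
force: [0.2, 0.7, 0.8]
grip_width: 0.0342
grip_force: 0.0
```

Emit:
play_rows(
  motion=[
    [[0.3, 0.08, 0, 0, 0, 0, 0.06], [0.63, 0.08, 0, 0, 0, 0, 0.06], [0.63, 0.08, 0, 0, 0, 0, 0.06], [0.63, 0.08, 0, 0, 0, 0, 0.06], [0.63, 0.08, 0, 0, 0, 0, 0.06], [0.63, 0.08, 0, 0, 0, 0, 0.06]],
  ],
)

```text
time_s: 15.15
ee_pos: [0.4471, 0.3256, 0.1609]
eef_rot: [3.141, 0.001, 3.142]
force: [0.6, -0.0, 0.6]
grip_width: 0.0499
grip_force: 0.0
```

Run:
```python
from h import *
from station import camera
c=camera("top");s=camera("side")
goto([.444,.3238,.033],np.pi)
cv2.imwrite("pics/a2.png",cv2.resize(np.hstack([c["frame"][150:280,100:300],s["frame"][110:240,130:330]]),(800,260))[:,:,::-1])
```

```text
shift [ 0.013  -0.0059  0.5088] turn [ 0.      0.0001 -0.0001]
```

View pics/a2.png

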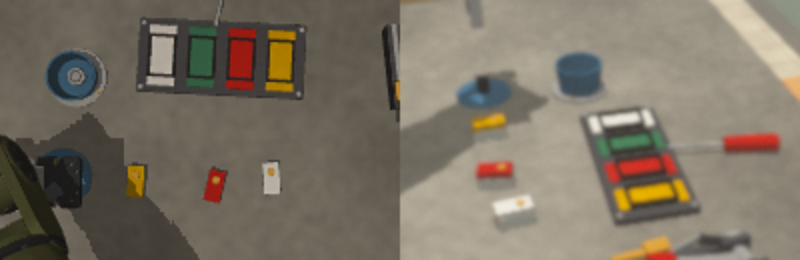

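Tokens lie in the cup at (75,75) in the left crop. The cores are unmoved at (137,180), (216,185) and (271,178).

Emit:
play_rows(
  motion=[
    [[0.013, -0.006, 0.2, 0, 0, 0, 0.06], [0.013, -0.006, 0.38, 0, 0, 0, 0.06], [0.013, -0.006, 0.46, 0, 0, 0, 0.06], [0.013, -0.006, 0.505, 0, 0, 0, 0.06], [0.013, -0.006, 0.505, 0, 0, 0, -1], [0.013, -0.006, 0.505, 0, 0, 0, -1], [0.013, -0.006, 0.505, 0, 0, 0, -1], [0.013, -0.006, 0.505, 0, 0, 0, -1], [0.013, -0.006, 0.505, 0, 0, 0, -1], [0.013, -0.006, 0.505, 0, 0, 0, -1]],
  ],
  grip_force=40,
)

```text
time_s: 16.25
ee_pos: [0.4432, 0.3243, 0.035]
eef_rot: [3.141, 0.002, -3.141]
force: [-0.5, 0.1, 6.8]
grip_width: 0.0192
grip_force: 40.0
```

Run:
```python
from h import *
goto([.604,.304,.14],np.pi)
```

```text
shift [-0.644  -0.0808 -0.4191] turn [0.0002 0.0003 0.    ]
```

Emit:
play_rows(
  motion=[
    [[0, 0, -0.1, 0, 0, 0, -1], [0, 0, -0.2, 0, 0, 0, -1], [0, 0, -0.3, 0, 0, 0, -1], [0, 0, -0.42, 0, 0, 0, -1], [0, 0, -0.42, 0, 0, 0, -1]],
  ],
)

```text
time_s: 16.75
ee_pos: [0.4439, 0.3248, 0.1429]
eef_rot: [3.138, 0.005, -3.141]
force: [0.0, -0.1, -0.5]
grip_width: 0.0189
grip_force: 40.0
```

Emit:
play_rows(
  motion=[
    [[-0.06, -0.01, 0, 0, 0, 0, -1], [-0.15, -0.02, 0, 0, 0, 0, -1], [-0.25, -0.03, 0, 0, 0, 0, -1], [-0.35, -0.05, 0, 0, 0, 0, -1], [-0.45, -0.06, 0, 0, 0, 0, -1], [-0.55, -0.07, 0, 0, 0, 0, -1], [-0.62, -0.08, 0, 0, 0, 0, -1], [-0.644, -0.08, 0, 0, 0, 0, -1], [-0.644, -0.08, 0, 0, 0, 0, -1], [-0.644, -0.08, 0, 0, 0, 0, -1]],
  ],
)

```text
time_s: 17.75
ee_pos: [0.6028, 0.3042, 0.1385]
eef_rot: [-3.141, -0.001, -3.141]
force: [0.2, -0.1, -2.4]
grip_width: 0.0192
grip_force: 40.0
```

Run:
```python
from h import *
from station import camera
goto([.604,.304,.081],np.pi)
s=camera("side");cv2.imwrite("pics/a3.png",cv2.resize(s["frame"][80:200,150:310],(800,600))[:,:,::-1])
```

```text
shift [-0.0049 -0.0006  0.2299] turn [-0.     -0.0001  0.0001]
```

View pics/a3.png

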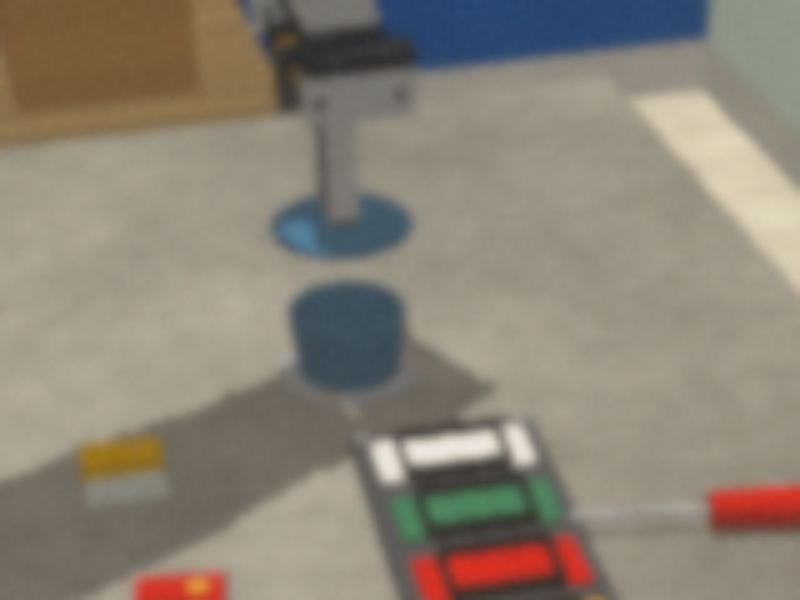

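The cover hangs level at (342,225), above the cup mouth at (348,310).

Emit:
play_rows(
  motion=[
    [[-0.004, 0, 0.06, 0, 0, 0, -1], [-0.004, 0, 0.12, 0, 0, 0, -1], [-0.004, 0, 0.17, 0, 0, 0, -1], [-0.004, 0, 0.2, 0, 0, 0, -1], [-0.004, 0, 0.22, 0, 0, 0, -1], [-0.004, 0, 0.232, 0, 0, 0, -1], [-0.004, 0, 0.236, 0, 0, 0, -1], [-0.004, 0, 0.236, 0, 0, 0, -1]],
  ],
)

```text
time_s: 18.6
ee_pos: [0.6048, 0.304, 0.0802]
eef_rot: [3.141, 0.0, -3.141]
force: [0.4, -0.6, -1.6]
grip_width: 0.0192
grip_force: 40.0
```

Emit:
play_rows(
  motion=[
    [[0, 0, 0, 0, 0, 0, -0.28], [0, 0, 0, 0, 0, 0, -0.28], [0, 0, 0, 0, 0, 0, -0.28], [0, 0, -0.08, 0, 0, 0, -0.28], [0, 0, -0.2, 0, 0, 0, -0.28], [0, 0, -0.4, 0, 0, 0, -0.28], [0, 0, -0.4, 0, 0, 0, -0.28]],
  ],
)

```text
time_s: 19.3
ee_pos: [0.6067, 0.3049, 0.1877]
eef_rot: [3.137, 0.01, -3.141]
force: [0.8, 0.3, -0.1]
grip_width: 0.0339
grip_force: 0.0
```

Emit:
play_rows(
  motion=[
    [[0.5, 0, 0, 0, 0, 0, 0.06], [0.7, -0.1, 0, 0, 0, 0, 0.06], [0.7, -0.1, 0, 0, 0, 0, 0.06], [0.7, -0.1, 0, 0, 0, 0, 0.06], [0.7, -0.1, 0, 0, 0, 0, 0.06], [0.7, -0.1, 0, 0, 0, 0, 0.06]],
  ],
)

```text
time_s: 19.9
ee_pos: [0.43, 0.2792, 0.1806]
eef_rot: [3.141, 0.001, -3.141]
force: [0.1, -0.9, 0.2]
grip_width: 0.0496
grip_force: 0.0
```

Run:
```python
from h import *
from station import camera
t=camera("top");s=camera("side")
def con(roi,z):
    m=blobs(t,blu,S(*roi))[0][2].astype(np.uint8);k=cv2.convexHull(max(cv2.findContours(m,0,1)[0],key=len))[:,0]
    print(circ(np.array([plane(t,*x,z)[:2] for x in k])))
con((175,250,260,325),.055)
H=hmap(t);P=H[(np.hypot(H[...,0]-.604,H[...,1]-.304)<.042)&(np.hypot(H[...,0]-.604,H[...,1]-.304)>.016)&(H[...,2]<.09)]
print(len(P),"plane fit",np.linalg.lstsq(np.c_[P[:,:2]-[.604,.304],np.ones(len(P))],P[:,2],rcond=None)[0])
goto([.435,.206,.1],np.pi-.093)
cv2.imwrite("pics/a4.png",cv2.resize(np.hstack([t["frame"][150:280,100:300],s["frame"][110:240,130:330]]),(800,260))[:,:,::-1])
```

```text
(array([0.6051709 , 0.30314346]), np.float64(0.04437129662252303))
521 plane fit [0.09278866 0.17625568 0.05354651]
shift [-0.0177 -0.2924  0.3198] turn [0.     0.0001 0.0148]
```

View pics/a4.png

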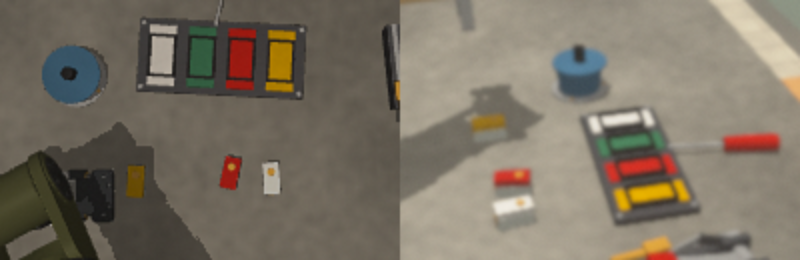

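The cover sits level on the cup at (70,73), and the red core has been knocked from (216,185) to (231,172). I'll re-measure the cores.

```bash
cat > cores.py <<'E'
from h import *
from station import camera
np.set_printoptions(precision=4,suppress=True)
def yd(h): return (h[...,0]>7)&(h[...,0]<34)&(h[...,1]>110)&(h[...,2]>50)
def run():
    t=camera("top");s=camera("side")
    for n,f,fs in (("y",yd,yd),("r",redor,redor),("w",whi,whi)):
        rt=S(220,335,420,410) if n=="y" else S(270,335,420,410)
        for b in blobs(t,f,rt,60)[:2]:
            ring=b[2].astype(np.uint8);k=cv2.convexHull(max(cv2.findContours(ring,0,1)[0],key=len))
            m=cv2.fillPoly(np.zeros_like(ring),[k],1)>0;v,u=np.nonzero(m);z=.029
            p=plane(t,u.mean(),v.mean(),z)
            print(n,m.sum(),"top",p[:2],"ang %.3f"%axis(t,m,z),"depth",np.median(hmap(t)[m][:,2]))
    return t,s
E
python3 - <<'E'
from cores import *
run()
E
```

```text
y 155 top [0.4363 0.2052] ang -0.062 depth 0.030914250434072477
r 146 top [0.4485 0.0547] ang -0.226 depth 0.03082203310996834
w 128 top [ 0.439  -0.0099] ang 0.083 depth 0.03086487651340153
```

Emit:
play_rows(
  motion=[
    [[-0.02, -0.15, 0, 0, 0, 0.013, 0.06], [-0.02, -0.292, 0.15, 0, 0, 0.013, 0.06], [-0.02, -0.292, 0.3, 0, 0, 0.013, 0.06], [-0.02, -0.292, 0.32, 0, 0, 0.013, 0.06], [-0.02, -0.292, 0.32, 0, 0, 0.013, 0.06], [-0.02, -0.292, 0.32, 0, 0, 0.013, 0.06]],
  ],
)

```text
time_s: 20.7
ee_pos: [0.4356, 0.2067, 0.1014]
eef_rot: [3.141, 0.002, 3.061]
force: [-0.4, -0.1, 1.2]
grip_width: 0.0497
grip_force: 0.0
```

Run:
```python
from h import *
goto([.4358,.206,.029])
```

```text
shift [-0.0007 -0.003   0.2897] turn [0. 0. 0.]
```

Now descend, grip and lift, then turn to the bay's yaw.

Emit:
play_rows(
  motion=[
    [[0, -0.003, 0.12, 0, 0, 0, 0.06], [0, -0.003, 0.23, 0, 0, 0, 0.06], [0, -0.003, 0.28, 0, 0, 0, 0.06], [0, -0.003, 0.288, 0, 0, 0, 0.06], [0, -0.003, 0.288, 0, 0, 0, -1], [0, -0.003, 0.288, 0, 0, 0, -1], [0, -0.003, 0.288, 0, 0, 0, -1], [0, -0.003, 0.288, 0, 0, 0, -1], [0, -0.003, 0.288, 0, 0, 0, -1], [0, -0.003, 0.288, 0, 0, 0, -1]],
  ],
  grip_force=45,
)

```text
time_s: 21.7
ee_pos: [0.4351, 0.2055, 0.0289]
eef_rot: [3.141, 0.001, 3.06]
force: [-1.3, 0.8, 7.1]
grip_width: 0.026
grip_force: 44.9
```

Emit:
play_rows(
  motion=[
    [[0, 0, -0.1, 0, 0, 0, -1], [0, 0, -0.25, 0, 0, 0, -1], [0, 0, -0.4, 0, 0, 0, -1], [0, 0, -0.45, 0, 0, 0, -1], [0, 0, -0.45, 0, 0, 0, -1]],
  ],
)

```text
time_s: 22.2
ee_pos: [0.4351, 0.2054, 0.1417]
eef_rot: [3.14, 0.003, 3.06]
force: [-0.2, 0.3, -2.2]
grip_width: 0.0254
grip_force: 44.9
```

Run:
```python
from h import *
goto([.6267,-.026,.14],np.pi-.057)
```

```text
shift [-0.8391 -0.86    0.0078] turn [ 0.0002  0.0004 -0.0039]
```

Emit:
play_rows(
  motion=[
    [[-0.08, -0.08, 0, 0, 0, -0.004, -1], [-0.18, -0.18, 0, 0, 0, -0.004, -1], [-0.3, -0.3, 0, 0, 0, -0.004, -1], [-0.42, -0.43, 0, 0, 0, -0.004, -1], [-0.54, -0.56, 0, 0, 0, -0.004, -1], [-0.66, -0.68, 0, 0, 0, -0.004, -1], [-0.78, -0.8, 0, 0, 0, -0.004, -1], [-0.839, -0.86, 0, 0, 0, -0.004, -1], [-0.839, -0.86, 0, 0, 0, -0.004, -1], [-0.839, -0.86, 0, 0, 0, -0.004, -1]],
  ],
)

```text
time_s: 23.2
ee_pos: [0.6253, -0.0261, 0.1381]
eef_rot: [3.141, -0.003, 3.085]
force: [-0.6, 0.3, -1.2]
grip_width: 0.0255
grip_force: 44.9
```

Run:
```python
from h import *
goto([.6267,-.026,.045],np.pi-.057)
```

```text
shift [-0.007   0.0005  0.3723] turn [ 0.     -0.0005  0.    ]
```

Emit:
play_rows(
  motion=[
    [[-0.006, 0, 0.1, 0, 0, 0, -1], [-0.006, 0, 0.2, 0, 0, 0, -1], [-0.006, 0, 0.28, 0, 0, 0, -1], [-0.006, 0, 0.33, 0, 0, 0, -1], [-0.006, 0, 0.36, 0, 0, 0, -1], [-0.006, 0, 0.373, 0, 0, 0, -1], [-0.006, 0, 0.375, 0, 0, 0, -1], [-0.006, 0, 0.375, 0, 0, 0, -1]],
  ],
)

```text
time_s: 24.0
ee_pos: [0.6279, -0.0262, 0.0475]
eef_rot: [-3.142, 0.001, 3.085]
force: [-0.8, 0.4, -0.9]
grip_width: 0.0257
grip_force: 44.9
```

Emit:
play_rows(
  motion=[
    [[0, 0, 0, 0, 0, 0, -0.23], [0, 0, 0, 0, 0, 0, -0.23], [0, 0, 0, 0, 0, 0, -0.23], [0, 0, -0.1, 0, 0, 0, -0.23], [0, 0, -0.25, 0, 0, 0, -0.23], [0, 0, -0.45, 0, 0, 0, -0.23], [0, 0, -0.45, 0, 0, 0, -0.23]],
  ],
)

```text
time_s: 24.7
ee_pos: [0.6301, -0.0265, 0.1666]
eef_rot: [-3.141, 0.011, 3.085]
force: [0.8, -0.3, 0.2]
grip_width: 0.0363
grip_force: 0.0
```

Emit:
play_rows(
  motion=[
    [[0.15, 0.2, 0, 0, 0, 0.027, 0.06], [0.3, 0.4, 0, 0, 0, 0.027, 0.06], [0.5, 0.8, 0, 0, 0, 0.027, 0.06], [0.5, 0.8, 0, 0, 0, 0.027, 0.06], [0.5, 0.8, 0, 0, 0, 0.027, 0.06], [0.5, 0.8, 0, 0, 0, 0.027, 0.06], [0.5, 0.8, 0, 0, 0, 0.027, 0.06]],
  ],
)

```text
time_s: 25.4
ee_pos: [0.514, 0.1808, 0.1592]
eef_rot: [3.142, 0.0, 2.917]
force: [0.8, -0.6, -0.3]
grip_width: 0.0497
grip_force: 0.0
```

Run:
```python
from cores import *
t,s=run()
goto([.4485,.0547,.1],np.pi-.21)
cv2.imwrite("pics/a5.png",cv2.resize(np.hstack([t["frame"][150:280,140:340],s["frame"][130:260,150:350]]),(800,260))[:,:,::-1])
```

```text
r 146 top [0.4485 0.0547] ang -0.226 depth 0.030722951490015582
w 128 top [ 0.439  -0.0099] ang 0.083 depth 0.031817928337496415
shift [ 0.1449 -0.5464  0.2365] turn [-0.      0.     -0.0027]
```

View pics/a5.png

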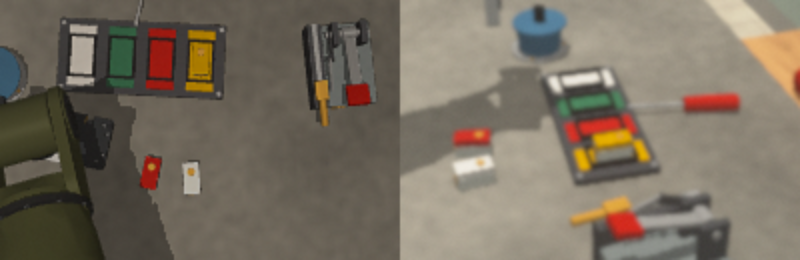

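The yellow core is in its bay at (201,58), the red core is at (150,172) and the white at (191,177).

Emit:
play_rows(
  motion=[
    [[0.08, -0.2, 0, 0, 0, 0, -0.1], [0.145, -0.4, 0, 0, 0, 0, -0.1], [0.145, -0.546, 0.1, 0, 0, 0, -0.1], [0.145, -0.546, 0.236, 0, 0, 0, -0.1], [0.145, -0.546, 0.236, 0, 0, 0, -0.1], [0.145, -0.546, 0.236, 0, 0, 0, -0.1], [0.145, -0.546, 0.236, 0, 0, 0, -0.1]],
  ],
)

```text
time_s: 26.2
ee_pos: [0.4492, 0.0558, 0.1015]
eef_rot: [3.141, 0.002, 2.916]
force: [-0.4, -0.2, 0.9]
grip_width: 0.0424
grip_force: 0.0
```

Run:
```python
from h import *
goto([.4485,.0547,.029],np.pi-.22)
```

```text
shift [ 0.002  -0.005   0.2901] turn [ 0.0001  0.0003 -0.0009]
```

Emit:
play_rows(
  motion=[
    [[0.002, -0.005, 0.12, 0, 0, 0, -0.1], [0.002, -0.005, 0.23, 0, 0, 0, -0.1], [0.002, -0.005, 0.28, 0, 0, 0, -0.1], [0.002, -0.005, 0.288, 0, 0, 0, -0.1], [0.002, -0.005, 0.288, 0, 0, 0, -1], [0.002, -0.005, 0.288, 0, 0, 0, -1], [0.002, -0.005, 0.288, 0, 0, 0, -1], [0.002, -0.005, 0.288, 0, 0, 0, -1], [0.002, -0.005, 0.288, 0, 0, 0, -1], [0.002, -0.005, 0.288, 0, 0, 0, -1]],
  ],
)

```text
time_s: 27.2
ee_pos: [0.4482, 0.0546, 0.0294]
eef_rot: [3.141, 0.002, 2.916]
force: [-0.8, 1.1, 8.5]
grip_width: 0.0255
grip_force: 45.0
```

Emit:
play_rows(
  motion=[
    [[0, 0, -0.1, 0, 0, 0, -1], [0, 0, -0.25, 0, 0, 0, -1], [0, 0, -0.4, 0, 0, 0, -1], [0, 0, -0.45, 0, 0, 0, -1], [0, 0, -0.45, 0, 0, 0, -1]],
  ],
)

```text
time_s: 27.7
ee_pos: [0.448, 0.0545, 0.142]
eef_rot: [3.141, 0.003, 2.915]
force: [0.3, 0.3, -1.5]
grip_width: 0.0253
grip_force: 45.0
```

Run:
```python
from h import *
goto([.6310,.0379,.14],np.pi-.057)
```

```text
shift [-0.728   0.0996  0.0104] turn [ 0.0001  0.0005 -0.0269]
```

Emit:
play_rows(
  motion=[
    [[-0.08, 0.01, 0, 0, 0, -0.004, -1], [-0.18, 0.02, 0, 0, 0, -0.008, -1], [-0.3, 0.04, 0, 0, 0, -0.014, -1], [-0.42, 0.06, 0, 0, 0, -0.02, -1], [-0.54, 0.08, 0, 0, 0, -0.027, -1], [-0.66, 0.1, 0, 0, 0, -0.027, -1], [-0.73, 0.1, 0, 0, 0, -0.027, -1], [-0.73, 0.1, 0, 0, 0, -0.027, -1], [-0.73, 0.1, 0, 0, 0, -0.027, -1], [-0.73, 0.1, 0, 0, 0, -0.027, -1]],
  ],
)

```text
time_s: 28.7
ee_pos: [0.6299, 0.0381, 0.1397]
eef_rot: [-3.142, -0.002, 3.085]
force: [-0.1, 1.0, -1.0]
grip_width: 0.0254
grip_force: 45.0
```

Run:
```python
from h import *
goto([.6312,.0379,.044],np.pi-.057)
```

```text
shift [-5.700e-03 -3.000e-04  3.826e-01] turn [-0.     -0.0003  0.0001]
```

Emit:
play_rows(
  motion=[
    [[-0.005, 0, 0.1, 0, 0, 0, -1], [-0.005, 0, 0.2, 0, 0, 0, -1], [-0.005, 0, 0.28, 0, 0, 0, -1], [-0.005, 0, 0.34, 0, 0, 0, -1], [-0.005, 0, 0.37, 0, 0, 0, -1], [-0.005, 0, 0.383, 0, 0, 0, -1], [-0.005, 0, 0.386, 0, 0, 0, -1], [-0.005, 0, 0.386, 0, 0, 0, -1]],
  ],
)

```text
time_s: 29.5
ee_pos: [0.6325, 0.0379, 0.045]
eef_rot: [3.142, 0.001, 3.085]
force: [1.1, -0.2, -1.8]
grip_width: 0.0257
grip_force: 45.0
```

Emit:
play_rows(
  motion=[
    [[0, 0, 0, 0, 0, 0, -0.23], [0, 0, 0, 0, 0, 0, -0.23], [0, 0, 0, 0, 0, 0, -0.23], [0, 0, -0.1, 0, 0, 0, -0.23], [0, 0, -0.25, 0, 0, 0, -0.23], [0, 0, -0.45, 0, 0, 0, -0.23], [0, 0, -0.45, 0, 0, 0, -0.23]],
  ],
)

```text
time_s: 30.2
ee_pos: [0.6346, 0.0379, 0.1641]
eef_rot: [3.141, 0.011, 3.085]
force: [-0.0, 0.4, -0.0]
grip_width: 0.0362
grip_force: 0.0
```

Emit:
play_rows(
  motion=[
    [[0.2, 0.2, 0, 0, 0, -0.02, 0.06], [0.5, 0.4, 0, 0, 0, -0.02, 0.06], [0.7, 0.3, 0, 0, 0, -0.02, 0.06], [0.7, 0.3, 0, 0, 0, -0.02, 0.06], [0.7, 0.3, 0, 0, 0, -0.02, 0.06], [0.7, 0.3, 0, 0, 0, -0.02, 0.06], [0.7, 0.3, 0, 0, 0, -0.02, 0.06]],
  ],
)

```text
time_s: 30.9
ee_pos: [0.4627, 0.1225, 0.157]
eef_rot: [3.142, 0.001, -3.073]
force: [0.4, -0.1, -0.6]
grip_width: 0.0497
grip_force: 0.0
```

Run:
```python
from cores import *
t,s=run()
goto([.438,-.0105,.1],np.pi+.06)
cv2.imwrite("pics/a6.png",cv2.resize(np.hstack([t["frame"][150:280,140:340],s["frame"][130:260,150:350]]),(800,260))[:,:,::-1])
```

```text
w 128 top [ 0.439  -0.0099] ang 0.083 depth 0.03087260612101872
shift [ 0.1346 -0.5235  0.2265] turn [0.     0.     0.0014]
```

View pics/a6.png

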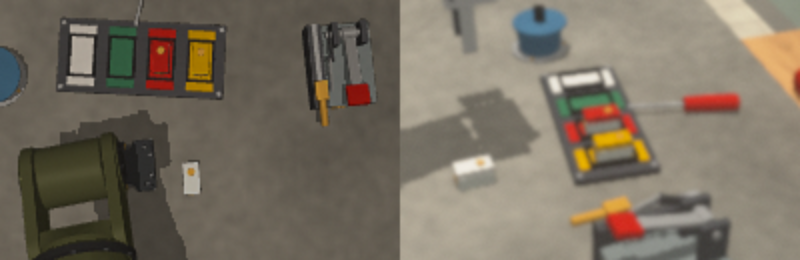

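The red core is in its bay at (160,58), and the white core is unmoved at (191,177).

Emit:
play_rows(
  motion=[
    [[0.07, -0.2, 0, 0, 0, 0, 0.06], [0.132, -0.4, 0, 0, 0, 0, 0.06], [0.132, -0.523, 0.1, 0, 0, 0, 0.06], [0.132, -0.523, 0.226, 0, 0, 0, 0.06], [0.132, -0.523, 0.226, 0, 0, 0, 0.06], [0.132, -0.523, 0.226, 0, 0, 0, 0.06], [0.132, -0.523, 0.226, 0, 0, 0, 0.06]],
  ],
)

```text
time_s: 31.7
ee_pos: [0.4387, -0.0097, 0.1014]
eef_rot: [-3.141, 0.002, -3.072]
force: [-0.1, -0.2, -0.1]
grip_width: 0.0498
grip_force: 0.0
```

Run:
```python
from h import *
goto([.438,-.0103,.029],np.pi+.06)
```

```text
shift [ 0.0032 -0.002   0.2898] turn [-0.      0.0003  0.0016]
```

Emit:
play_rows(
  motion=[
    [[0.002, -0.002, 0.12, 0, 0, 0, 0.06], [0.002, -0.002, 0.23, 0, 0, 0, 0.06], [0.002, -0.002, 0.28, 0, 0, 0, 0.06], [0.002, -0.002, 0.288, 0, 0, 0, 0.06], [0.002, -0.002, 0.288, 0, 0, 0, -1], [0.002, -0.002, 0.288, 0, 0, 0, -1], [0.002, -0.002, 0.288, 0, 0, 0, -1], [0.002, -0.002, 0.288, 0, 0, 0, -1], [0.002, -0.002, 0.288, 0, 0, 0, -1], [0.002, -0.002, 0.288, 0, 0, 0, -1]],
  ],
)

```text
time_s: 32.7
ee_pos: [0.4378, -0.0106, 0.029]
eef_rot: [-3.142, 0.001, -3.072]
force: [-2.1, 0.9, 7.6]
grip_width: 0.0259
grip_force: 45.0
```

Emit:
play_rows(
  motion=[
    [[0, 0, -0.1, 0, 0, 0, -1], [0, 0, -0.25, 0, 0, 0, -1], [0, 0, -0.4, 0, 0, 0, -1], [0, 0, -0.45, 0, 0, 0, -1], [0, 0, -0.45, 0, 0, 0, -1]],
  ],
)

```text
time_s: 33.2
ee_pos: [0.438, -0.0108, 0.1425]
eef_rot: [-3.141, 0.004, -3.072]
force: [-0.1, 1.1, -2.2]
grip_width: 0.0255
grip_force: 45.0
```

Run:
```python
from h import *
goto([.6382,.1658,.14],np.pi-.057)
```

```text
shift [-0.8476  0.6492  0.0127] turn [-0.0001  0.0006  0.0201]
```

Emit:
play_rows(
  motion=[
    [[-0.08, 0.07, 0, 0, 0, 0.004, -1], [-0.18, 0.14, 0, 0, 0, 0.008, -1], [-0.3, 0.23, 0, 0, 0, 0.012, -1], [-0.42, 0.32, 0, 0, 0, 0.016, -1], [-0.54, 0.42, 0, 0, 0, 0.02, -1], [-0.66, 0.52, 0, 0, 0, 0.02, -1], [-0.78, 0.61, 0, 0, 0, 0.02, -1], [-0.85, 0.649, 0, 0, 0, 0.02, -1], [-0.85, 0.649, 0, 0, 0, 0.02, -1], [-0.85, 0.649, 0, 0, 0, 0.02, -1]],
  ],
)

```text
time_s: 34.2
ee_pos: [0.6373, 0.1657, 0.1387]
eef_rot: [-3.141, -0.003, 3.085]
force: [-0.2, -0.7, -2.0]
grip_width: 0.0261
grip_force: 45.0
```

Run:
```python
from h import *
goto([.6382,.1658,.044],np.pi-.057)
```

```text
shift [-0.0046  0.001   0.3789] turn [-0.0001 -0.0004  0.0001]
```

Emit:
play_rows(
  motion=[
    [[-0.005, 0.001, 0.1, 0, 0, 0, -1], [-0.005, 0.001, 0.2, 0, 0, 0, -1], [-0.005, 0.001, 0.28, 0, 0, 0, -1], [-0.005, 0.001, 0.34, 0, 0, 0, -1], [-0.005, 0.001, 0.367, 0, 0, 0, -1], [-0.005, 0.001, 0.379, 0, 0, 0, -1], [-0.005, 0.001, 0.383, 0, 0, 0, -1], [-0.005, 0.001, 0.383, 0, 0, 0, -1]],
  ],
)

```text
time_s: 35.0
ee_pos: [0.6396, 0.1661, 0.0457]
eef_rot: [3.141, 0.001, 3.085]
force: [-0.3, 0.1, -1.0]
grip_width: 0.0256
grip_force: 45.0
```

Emit:
play_rows(
  motion=[
    [[0, 0, 0, 0, 0, 0, -0.23], [0, 0, 0, 0, 0, 0, -0.23], [0, 0, 0, 0, 0, 0, -0.23], [0, 0, -0.1, 0, 0, 0, -0.23], [0, 0, -0.25, 0, 0, 0, -0.23], [0, 0, -0.5, 0, 0, 0, -0.23], [0, 0, -0.55, 0, 0, 0, -0.23], [0, 0, -0.55, 0, 0, 0, -0.23]],
  ],
)

```text
time_s: 35.8
ee_pos: [0.6407, 0.1664, 0.1874]
eef_rot: [3.14, 0.007, 3.085]
force: [0.6, -0.1, 0.3]
grip_width: 0.0363
grip_force: 0.0
```

Emit:
play_rows(
  motion=[
    [[0.2, -0.4, 0, 0, 0, 0, -1], [0.5, -0.8, 0, 0, 0, 0, -1], [0.6, -0.9, 0, 0, 0, 0, -1], [0.6, -0.9, 0, 0, 0, 0, -1], [0.6, -0.9, 0, 0, 0, 0, -1], [0.6, -0.9, 0, 0, 0, 0, -1], [0.6, -0.9, 0, 0, 0, 0, -1], [0.6, -0.9, 0, 0, 0, 0, -1]],
  ],
)

```text
time_s: 36.6
ee_pos: [0.4769, -0.0501, 0.1821]
eef_rot: [3.141, -0.0, 3.084]
force: [0.1, 0.0, -0.6]
grip_width: 0.0005
grip_force: 0.0
```

```bash
cat > chk.py <<'E'
from cores import *
def chk(n):
    t=camera("top");s=camera("side");H=hmap(t)
    for k,b,f in (("w",(.6382,.1658),whi),("r",(.6312,.0379),redor),("y",(.6267,-.026),yd)):
        d=H[...,:2]-b;ax=np.array([np.cos(-.057),np.sin(-.057)]);a=d@ax;c=d@np.array([-ax[1],ax[0]])
        m=(abs(a)<.034)&(abs(c)<.021)&(H[...,2]>.034);u=np.argwhere(m)
        p=H[m];print(k,m.sum(),p[:,:2].mean(0)-b,"z %.4f"%np.median(p[:,2]),"ang %.3f"%axis(t,m,.045))
    hp=blobs(t,red,S(480,285,520,330));hs=blobs(s,red,S(385,345,440,420))
    print("pad",hp[0][:2],plane(t,*hp[0][1],.121),*tri(t,hp[0][1],s,hs[0][1]))
    r=np.hypot(H[...,0]-.605,H[...,1]-.304);P=H[(r>.018)&(r<.040)&(H[...,2]<.09)&(H[...,2]>.04)]
    print("cover",len(P),np.linalg.lstsq(np.c_[P[:,:2]-[.604,.304],np.ones(len(P))],P[:,2],rcond=None)[0])
    cv2.imwrite(n,cv2.resize(np.hstack([t["frame"][150:280,110:350],s["frame"][120:250,200:400]]),(800,236))[:,:,::-1])
E
python3 - <<'E'
from chk import *
chk("pics/a7.png");goto([.566,-.2635,.16])
E
```

```text
w 137 [ 0.0022 -0.0016] z 0.0463 ang -0.113
r 133 [ 0.0014 -0.0008] z 0.0454 ang -0.074
y 137 [ 0.0017 -0.0014] z 0.0463 ang -0.087
pad (118, array([318.6102, 196.9322])) [ 0.5655 -0.2629  0.121 ] [ 0.566  -0.2639  0.1149] 0.0004700338013484305
cover 400 [-0.0083  0.0053  0.0569]
shift [-0.4022 -0.8351  0.0879] turn [0. 0. 0.]
```

View pics/a7.png

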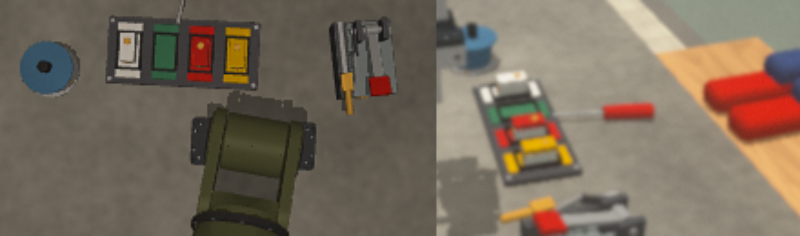

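All three cores sit in their bays with tops at about 45 mm, the cover is level, and the pad is at (381,86). Next is the lever.

Emit:
play_rows(
  motion=[
    [[-0.1, -0.2, 0, 0, 0, 0, -1], [-0.2, -0.4, 0, 0, 0, 0, -1], [-0.3, -0.6, 0, 0, 0, 0, -1], [-0.4, -0.8, 0, 0, 0, 0, -1], [-0.4, -0.835, 0.05, 0, 0, 0, -1], [-0.4, -0.835, 0.08, 0, 0, 0, -1], [-0.4, -0.835, 0.08, 0, 0, 0, -1], [-0.4, -0.835, 0.08, 0, 0, 0, -1]],
  ],
)

```text
time_s: 37.5
ee_pos: [0.5652, -0.2627, 0.1624]
eef_rot: [3.141, -0.0, 3.087]
force: [-0.0, -0.6, -0.5]
grip_width: 0.0003
grip_force: 0.0
```

Emit:
play_rows(
  motion=[
    [[0, 0, 0.04, 0, 0, 0, -1], [0, 0, 0.08, 0, 0, 0, -1], [0, 0, 0.11, 0, 0, 0, -1], [0, 0, 0.14, 0, 0, 0, -1], [0, 0, 0.17, 0, 0, 0, -1], [0, 0, 0.2, 0, 0, 0, -1], [0, 0, 0.22, 0, 0, 0, -1], [0, 0, 0.24, 0, 0, 0, -1], [0, 0, 0.25, 0, 0, 0, -1], [0, 0, 0.25, 0, 0, 0, -1]],
  ],
)

```text
time_s: 38.5
ee_pos: [0.5649, -0.264, 0.0995]
eef_rot: [3.141, -0.0, 3.085]
force: [-0.5, -0.0, 0.7]
grip_width: 0.0005
grip_force: 0.0
```

Emit:
play_rows(
  motion=[
    [[0, 0, 0.01, 0, 0, 0, -1], [0, 0, 0.02, 0, 0, 0, -1], [0, 0, 0.03, 0, 0, 0, -1], [0, 0, 0.035, 0, 0, 0, -1], [0, 0, 0.035, 0, 0, 0, -1]],
  ],
)

```text
time_s: 39.0
ee_pos: [0.5652, -0.2643, 0.0918]
eef_rot: [-3.141, 0.001, 3.085]
force: [-2.5, 0.8, 4.8]
grip_width: 0.0003
grip_force: 2.8
```

Run:
```python
from cores import *
s=camera("side");t=camera("top")
cv2.imwrite("pics/a8.png",cv2.resize(np.hstack([s["frame"][190:310,220:360],t["frame"][150:270,260:400]]),(800,343))[:,:,::-1])
```

```text
(no output)
```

View pics/a8.png

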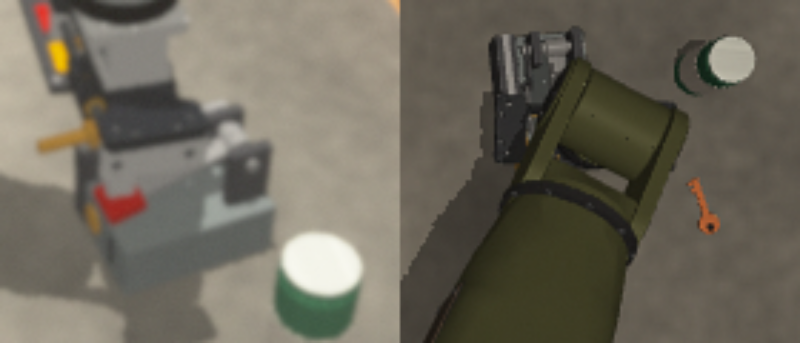

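The fingertips stand on the pad at (122,203), and the lever is down. I'll press a little further, then lift away and check.

Emit:
play_rows(
  motion=[
    [[0, 0, 0.008, 0, 0, 0, -1], [0, 0, 0.014, 0, 0, 0, -1], [0, 0, 0.018, 0, 0, 0, -1], [0, 0, 0.018, 0, 0, 0, -1], [0, 0, 0.018, 0, 0, 0, -1]],
  ],
)

```text
time_s: 39.6
ee_pos: [0.5656, -0.2644, 0.0906]
eef_rot: [-3.14, 0.003, 3.085]
force: [-13.5, 7.9, 34.5]
grip_width: 0.0006
grip_force: 18.2
```

Emit:
play_rows(
  motion=[
    [[0, 0, -0.1, 0, 0, 0, -1], [0, 0, -0.25, 0, 0, 0, -1], [0, 0, -0.45, 0, 0, 0, -1], [0.3, 0.3, -0.5, 0, 0, 0, -1], [0.6, 0.6, -0.5, 0, 0, 0, -1], [0.6, 0.6, -0.5, 0, 0, 0, -1], [0.6, 0.6, -0.5, 0, 0, 0, -1], [0.6, 0.6, -0.5, 0, 0, 0, -1]],
  ],
)

```text
time_s: 40.4
ee_pos: [0.4213, -0.1036, 0.2121]
eef_rot: [3.141, 0.0, 3.087]
force: [0.8, -0.5, -0.2]
grip_width: 0.0004
grip_force: 0.0
```

Run:
```python
from chk import *
chk("pics/a9.png")
t=camera("top");b=blobs(t,red,S(480,285,520,330))[0];print("pad depth z",np.median(hmap(t)[b[2]][:,2]))
```

```text
w 139 [ 0.0025 -0.0015] z 0.0463 ang -0.093
r 137 [ 0.0006 -0.001 ] z 0.0461 ang -0.041
y 138 [ 0.0019 -0.0014] z 0.0464 ang -0.068
pad (106, array([316.    , 197.9623])) [ 0.5625 -0.255   0.121 ] [ 0.5658 -0.2637  0.0662] 0.001560694269153068
cover 399 [-0.0062  0.0014  0.0564]
pad depth z 0.07206497569355952
```

View pics/a9.png

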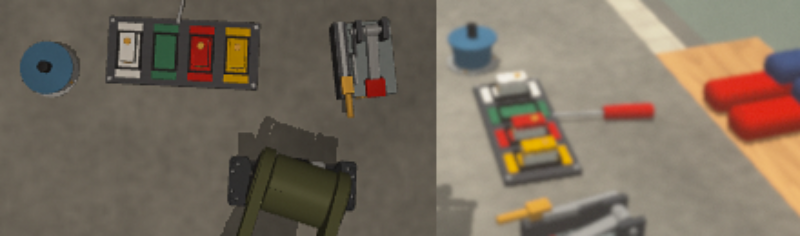

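The lever holds with the pad at 72 mm, at (376,88). The cores and cover are in place, so I'm handing in.

```bash
python3 -c "
from station import workorder
print(workorder.hand_in())"
```

```text
the job is handed in; nothing more can be done
None
```

I handed the job in with every part done, but `hand_in()` returned no verdict: both tokens are in the covered cup, the red, yellow and white cores lie in their own bays (no green core was on the bench), the lever is latched down, and I never touched the key, can or screwdriver.

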